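# Refit the lid of the sample case with its hinge pin

## Robot

A 6-joint arm with a two-finger parallel gripper is mounted at the origin on a cart in front of the work surface, level with it; the furniture and walls round the work are solid. World frame = base frame: x ahead of the robot, y to its left, z up, the work surface at z = 0. Lengths are in m, angles in rad, forces in N, time in s.
With the tool pointing down it reaches from about 0.325 to 0.775 m from the base axis. Payload 5.5 kg.
Tool frame: the origin (TCP) lies at the very end of the fingers, on their centre line; the grasp point (between the pads) lies 19 mm behind it; z points along the fingers, y is the line along which they close (so a half turn about z gives the same grasp; the last joint's range is limited). The gripper opens to 88 mm and grips with 3 to 60 N. Pads are 20 mm wide; open, the fingers measure 115 mm over their backs; the gripper's body (75 mm by 178 mm) begins 61 mm behind the grasp point.
Start: joints at [1.226, 0.091, 1.231, -0, 1.82, -0.057], TCP at [0.17, 0.575, 0.184] pointing down, gripper open.
Joint ranges: [-2.87, 2.87], [-0.86, 2.18], [0.17, 2.46], [-1.51, 4.65], [0.06, 2.69], [-2.65, 2.65]. Speed limits (rad/s): [2.57, 2.57, 3.01, 3.14, 3.14, 3.14].

## Interface

Orientations are given as a unit quaternion [w, x, y, z].
In Python, from station import r gives the robot as it stands. The module is installed in compiled form; this text tells all that it offers.
- The arm moves only by the tool servo_tool, never from a script. Its argument "moves" is one flat list of numbers, 7 for each row, row after row: the opening, from -1 (shut) to 1 (fully open), then the shift along the tool's x, y, z in mm, then the turn, a rotation vector about the tool's x, y, z in units of 8 degrees (1.0 is 8 degrees). A call has exactly 8 rows; each row shifts and turns the commanded pose from where the row before left it, along the tool's axes as they then stand; what a row does not reach is not made up. A row lasts 1/10 s, in which the tool goes at most 50 mm and 8.59 degrees, less where a joint would pass 70% of its speed; a pose out of reach is approached as far as the arm can. A call is refused whole if a number of a shift passes 50 or a number of a turn 1, either way. A call with a gripper value outside its range is refused whole. The fingers move at their own pace and stop on an object; "grip_force" is the grip in N (left out, the last holds). Time passes only in rows, so rows that do not move let the fingers close, or fill a call up. It gives the time, the measured TCP pose, the force, the opening and the grip force at its end, in the units of the state.
- r.sense(): the state, without advancing time (a new reading comes with each control period).
- r.capture(name): name is "scene" or "top" or "wrist"; returns a dict with "pixels" (400x640x3 uint8, red, green, blue), "range_z" (400x640 float32, m along the optical axis (not along the pixel's ray), 0 where there is no reading), "mtx" (3x3 intrinsics, pixels), "eye" and "orientation" of the camera in the world. Camera axes: x right, y down, z forward; pixel columns grow to the right and rows downward; lengths in m; the calibration is good to about 2 mm. A picture is of the moment at which its call begins.
- r.close_job(): hands the job in; it is judged then, once.
The state is a dict: "clock": time; "joint_positions": joint angles; "qvel": joint speeds; "joint_efforts": joint torques, N m; "position": TCP position; "tool_rot": TCP orientation; "wrist_force": force on the tool from outside, world axes, zero at the start; "ft_torque": the same for the moment, N m; "width": finger opening in m; "grip_force": force on a finger pad.
Only numpy, scipy, OpenCV 4.12 (cv2) and the standard library are available. Lean on these libraries where they do the work, as an engineer would, in place of code of your own. Each camera call takes 0.05 s, during which the arm holds its last target. There are 200 camera calls.

## Task

The lid of the grey sample case lies loose and askew on it and its hinge pin has been drawn out to the left. Move the lid back along the case until its two knuckles sit between the case's three and its back edge is up against them, flat on the rim; then push the pin gently through all five knuckles, past the spring catch in the last one, until its head is against the case. Never ram the pin, leave the things standing around where they are, and let go of everything.

Things in the scene. Friction and masses are not known exactly. Their poses are not given: they have to be found in the camera images.
- case: open grey case, 130 (x) x 180 (y) x 75 mm high, walls 6 mm, fixed to the bench. Origin: centre of its underside; x points to its hinge side (away from the robot), y along the hinge to the end where the pin enters, z up. Two capped cups stand inside (tops at 68 mm). Its three hinge knuckles stand on the back rim, tops at 99 mm
- case_hinge (a point): point of the case on its hinge axis at y = 0: x +74, z +87.5 mm from the case's origin; axes as the case. Case knuckles: 22 mm thick, bores 12.6 mm wide, flat front faces 11 mm before this axis, at y = +40 to +90, -14 to +8 and -72 to -46 mm
- head_home (a point): point of the case where the top of the pin's domed head lies once the pin is home: 100 mm along the case's +y from case_hinge; the head then touches the knuckle face 10 mm inward of it
- tip_home (a point): point of the case where the pin's tip lies once the pin is home: 78 mm along the case's -y from case_hinge. In the last knuckle, 19 mm before this point, a spring ball presses on the pin from above: pushing the pin past it takes some 2 to 8 N, elsewhere about 1 N
- lid_hinge (a point): point of the loose aluminium lid (plate 133 x 178 x 8 mm, 0.45 kg) on the axis of its two knuckles, at its y = 0; x towards its hinge edge, y along the hinge, z up. Underside 12.5 mm below, back edge 11 mm before it; lies at case_hinge when that edge bears on the case's knuckles. At the start 36 to 55 mm short of that, up to 10 mm off sideways, up to 0.12 rad askew
- lid_handle (a point): centre of the black bar handle on the lid: 14 mm thick, 14 high, 110 long along the lid's y; 84 mm before lid_hinge in the lid's -x and 25.5 mm above it; gap under the bar 23 mm. The lid's knuckles are 22 mm thick, at y = +11 to +37 and -43 to -17 mm from lid_hinge: 3 mm of play on either side between the case's knuckles. Pressed down, the lid binds on the rim
- pin_head (a point): top of the domed head (22 mm across, 10 thick) of the greased, slippery steel pin; shaft 10 mm thick, 168 long, 90 g. y points from tip to head. At the start 36 to 47 mm of the tip end sit in the case's outermost knuckle; the head end sticks out, droops some 10 to 15 mm, and rises as the pin goes in. It may bind on the way: back off a little and push again
- pin_tip (a point): end of the pin's tip, 178 mm from pin_head along the pin's -y; the last 10 mm taper to 4 mm across
- beaker: plastic beaker behind the case, 72 x 78 x 105 mm, bystander; origin centre of underside
- reagent_bottle: white bottle behind the case, 58 x 58 x 126 mm, bystander; origin centre of underside
- cup_c: sample cup with blue cap, 61 x 61 x 63 mm, right of the case, bystander; origin centre of underside
- felt_marker: blue felt marker lying at the left, 133 mm long, bystander; origin centre of underside
Things that resemble listed ones, but are neither listed nor needed, are in the scene too. There is more than one size of the case; the job needs the larger.

How it is judged:
By the outcome, as a careful person would: the job done as asked, in the order asked, and still so for the second after the job is handed in, with the robot touching nothing.
It also fails if it takes over 58 s, if anything falls off the work surface, if the arm or the gripper's body presses on something with over 40 N, if the wrist force passes 120 N, or if a joint passes its speed limit or range.

## Working session

There is one attempt and no reset: what is moved stays moved. The work goes in short steps, Python scripts to look and compute and a tool call to move; the robot and the scene stay as the last step left them, time stands still between calls to the robot, and variables do not carry over. Pictures are saved under pics/ and viewed, at most 10 in all, crops included, and the job is handed in when it is done.

Besides the shell and the picture viewer there is one more tool, called after "Request:" as name(argument=value, ...) on one line, values as JSON. servo_tool: Moves the arm, as the interface text tells. Its arguments: {"type":"object","properties":{"moves":{"type":"array","items":{"type":"number"}},"grip_force":{"type":"number"}},"required":["moves"]}

```bash
mkdir -p pics; cat > h.py <<'E'
import numpy as np, cv2
from scipy.spatial.transform import Rotation as R
from station import r
def cap(n):
    c=r.capture(n); q=np.array(c["orientation"]); 
    Rm=R.from_quat(q[[1,2,3,0]]).as_matrix() if q.size==4 else q
    z=c["range_z"]; K=c["mtx"]; v,u=np.mgrid[:400,:640]
    P=np.stack([(u-K[0,2])/K[0,0]*z,(v-K[1,2])/K[1,1]*z,z],-1)@Rm.T+np.array(c["eye"])
    P[z==0]=np.nan
    return c,P
def save(c,name,crop=None,s=1):
    im=c["pixels"][:,:,::-1]
    if crop: im=im[crop[1]:crop[3],crop[0]:crop[2]]
    cv2.imwrite("pics/"+name,cv2.resize(im,None,fx=s,fy=s,interpolation=cv2.INTER_CUBIC))
E
python3 - <<'E'
from h import *
ims=[]
for n in("top","scene"):
    c,P=cap(n); np.savez(n+".npz",P=P,px=c["pixels"],K=c["mtx"],eye=c["eye"],o=c["orientation"]); save(c,n+"0.png",s=1.25)
    print(n,c["eye"],c["orientation"])
print(r.sense())
E
```

```text
top [ 0.49472042 -0.0148675   1.43221569] [ 0.02584665 -0.70521306  0.70816201 -0.02265079]
scene [-0.16482195  0.93273384  1.2175214 ] [ 0.12722095 -0.31433296  0.85993824 -0.38146539]
{'clock': 0.1, 'joint_positions': array([ 1.22628400e+00,  9.17906303e-02,  1.23172983e+00,  2.87213949e-05,
        1.81979260e+00, -5.67512491e-02]), 'qvel': array([ 0.00028793, -0.0003252 , -0.00452675, -0.00038131, -0.00077013,
        0.0011069 ]), 'joint_efforts': array([ 2.19322275e-03, -4.47854841e+01, -4.07568097e+01,  6.99191890e-02,
        2.85291940e-02, -9.70827386e-05]), 'position': array([0.1701961 , 0.57502091, 0.1825359 ]), 'tool_rot': array([-1.85070861e-04,  1.43381082e-01,  9.89667179e-01, -8.40177214e-04]), 'wrist_force': array([-0.05500129,  0.14030248, -0.24764144]), 'ft_torque': array([-0.04837911,  0.0296641 , -0.01197302]), 'grip_force': 0.0, 'width': 0.08748106415515783}
```

View pics/top0.png

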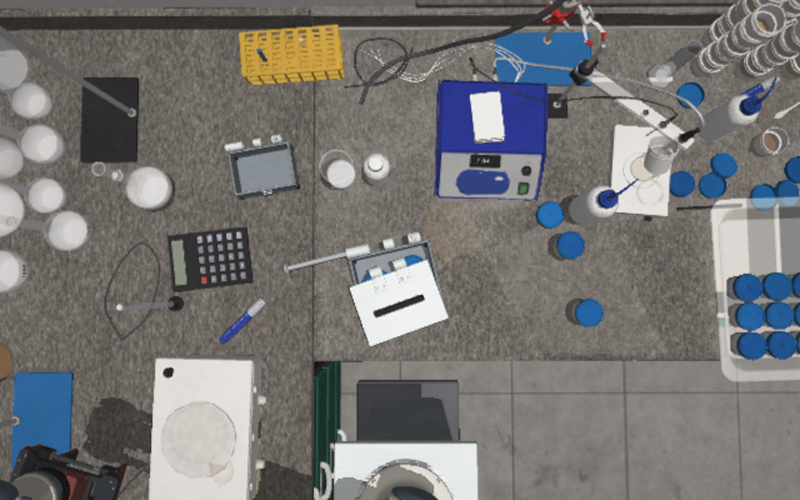

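View pics/scene0.png

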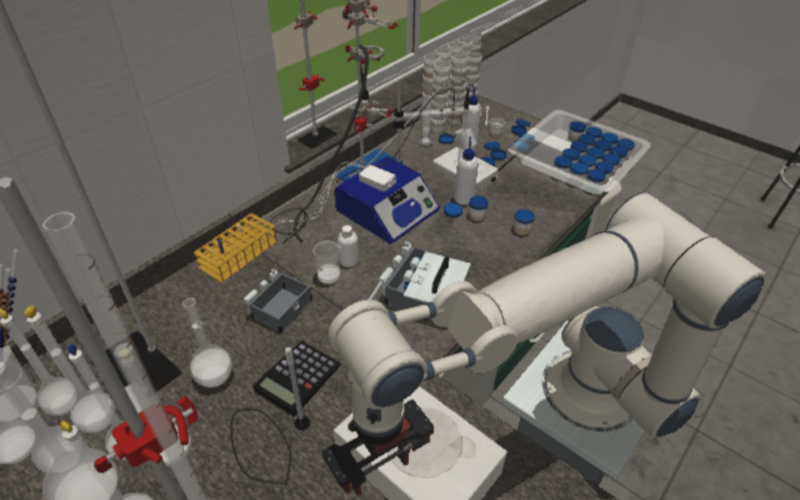

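```bash
python3 - <<'E'
from h import *
d=np.load("top.npz");P=d["P"];px=d["px"]
print(d["K"][0,0])
reg=np.zeros((400,640),bool);reg[185:280,215:365]=1
z=P[...,2]
def pts(m): return P[m&reg&~np.isnan(z)]
# handle: dark and z in .1-.13
g=px.max(-1)
for nm,m in(("handle",(z>.10)&(z<.13)&(g<70)),("lid",(z>.075)&(z<.092)&(g>190)),("knuck",(z>.09)&(z<.11)&(g>130))):
    p=pts(m); print(nm,len(p),p.mean(0).round(4),p.min(0).round(3),p.max(0).round(3), np.median(p[:,2]).round(4))
    if nm!="knuck":
        rc=cv2.minAreaRect((p[:,:2]*1000).astype(np.float32)); print(rc)
im=px[185:280,215:365,::-1]; cv2.imwrite("pics/c1.png",cv2.resize(im,None,fx=5.3,fy=5.3,interpolation=cv2.INTER_CUBIC))
E
```

```text
503.6046594589241
handle 166 [0.4578 0.0118 0.1206] [ 0.438 -0.038  0.114] [0.479 0.061 0.126] 0.1208
((457.90582275390625, 11.93503189086914), (10.52621841430664, 106.19465637207031), 19.564510345458984)
lid 2996 [0.4633 0.0139 0.0842] [ 0.372 -0.089  0.076] [0.596 0.217 0.092] 0.0841
((488.2545471191406, 62.379005432128906), (212.54144287109375, 251.82044982910156), 19.565988540649414)
knuck 534 [0.5513 0.048  0.096 ] [ 0.381 -0.078  0.09 ] [0.611 0.166 0.11 ] 0.0961
```

View pics/c1.png

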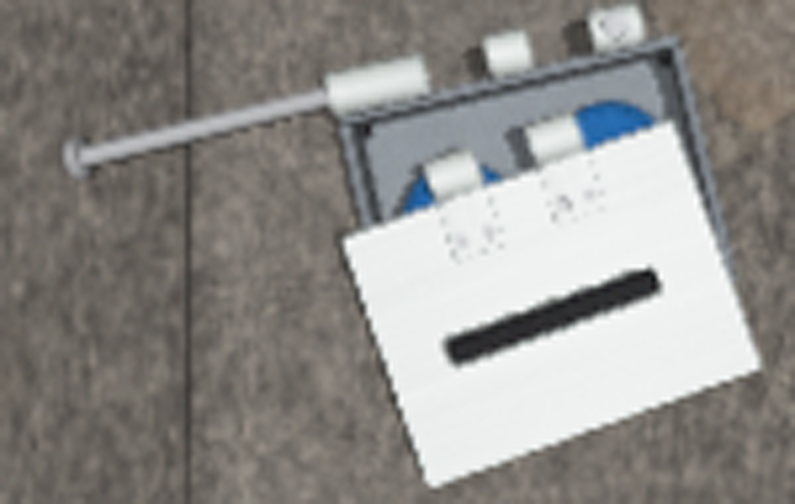

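```bash
cat >> h.py <<'E'
def pose():
    s=r.sense(); q=s["tool_rot"]; return s["position"],R.from_quat(q[[1,2,3,0]]),s
def down(yaw):  # tool z down, tool y axis at world angle yaw
    y=np.array([np.cos(yaw),np.sin(yaw),0]); z=np.array([0,0,-1.]); x=np.cross(y,z)
    return R.from_matrix(np.stack([x,y,z],1))
def plan(p1,R1,n,p0=None,R0=None):
    p,Q,_=pose()
    if p0 is not None: p=p0
    if R0 is not None: Q=R0
    w=(Q.inv()*R1).as_rotvec()/n
    for i in range(n):
        d=Q.inv().apply((p1-p)/(n-i))*1000; print(np.r_[d.round(1),np.degrees(w/8).round(3)].tolist())
        p=p+Q.apply(d.round(1))/1000; Q=Q*R.from_rotvec(w)
    print("dist/row",np.linalg.norm(d),"deg/row",np.degrees(np.linalg.norm(w)))
E
python3 - <<'E'
from h import *
p,Q,s=pose(); print(Q.as_matrix().round(3))
c,P=cap("wrist"); q=np.array(c["orientation"]); Rc=R.from_quat(q[[1,2,3,0]])
print("cam in tool",Q.inv().apply(c["eye"]-p),(Q.inv()*Rc).as_matrix().round(3),c["mtx"][0,0])
a=np.radians(19.56)
for o in (a,a+np.pi):
  print(o); plan(np.array([.458,.012,.25]),down(o),16)
E
```

```text
[[-0.959  0.284 -0.001]
 [ 0.284  0.959 -0.002]
 [ 0.    -0.002 -1.   ]]
cam in tool [ 0.0770281  -0.00073028 -0.20133798] [[ 0.    -0.96  -0.279]
 [ 1.     0.     0.001]
 [-0.001 -0.279  0.96 ]] 316.3493280397667
0.3413864016900908
[-27.2, -28.6, -4.2, -0.001, 0.0, 0.421]
[-28.9, -27.0, -4.2, -0.001, 0.0, 0.421]
[-30.4, -25.2, -4.2, -0.001, 0.0, 0.421]
[-31.8, -23.4, -4.2, -0.001, 0.0, 0.421]
[-33.2, -21.5, -4.2, -0.001, 0.0, 0.421]
[-34.4, -19.5, -4.2, -0.001, 0.0, 0.421]
[-35.5, -17.5, -4.2, -0.001, 0.0, 0.421]
[-36.4, -15.3, -4.2, -0.001, 0.0, 0.421]
[-37.3, -13.2, -4.2, -0.001, 0.0, 0.421]
[-38.0, -11.0, -4.2, -0.001, 0.0, 0.421]
[-38.5, -8.7, -4.2, -0.001, 0.0, 0.421]
[-39.0, -6.4, -4.2, -0.001, 0.0, 0.421]
[-39.3, -4.1, -4.2, -0.001, 0.0, 0.421]
[-39.5, -1.8, -4.1, -0.001, 0.0, 0.421]
[-39.5, 0.5, -4.2, -0.001, 0.0, 0.421]
[-39.4, 2.8, -4.1, -0.001, 0.0, 0.421]
dist/row 39.76078142936058 deg/row 3.371820789895007
3.482979055279884
[-27.2, -28.6, -4.2, -0.0, -0.001, -0.985]
[-23.1, -32.1, -4.2, -0.0, -0.001, -0.985]
[-18.4, -35.0, -4.2, -0.0, -0.001, -0.985]
[-13.5, -37.2, -4.2, -0.0, -0.001, -0.985]
[-8.2, -38.7, -4.2, -0.0, -0.001, -0.985]
[-2.9, -39.4, -4.2, -0.0, -0.001, -0.985]
[2.6, -39.4, -4.1, -0.0, -0.001, -0.985]
[7.9, -38.7, -4.2, -0.0, -0.001, -0.985]
[13.2, -37.3, -4.2, -0.0, -0.001, -0.985]
[18.1, -35.1, -4.2, -0.0, -0.001, -0.985]
[22.8, -32.3, -4.1, -0.0, -0.001, -0.985]
[27.0, -28.9, -4.2, -0.0, -0.001, -0.985]
[30.7, -24.9, -4.2, -0.0, -0.001, -0.985]
[33.8, -20.4, -4.1, -0.0, -0.001, -0.985]
[36.3, -15.6, -4.2, -0.0, -0.001, -0.985]
[38.1, -10.5, -4.1, -0.0, -0.001, -0.985]
dist/row 39.76111863719821 deg/row 7.878184238586783
```

Request:
servo_tool(moves=[1, -27.2, -28.6, -4.2, 0, 0, 0.42, 1, -28.9, -27, -4.2, 0, 0, 0.42, 1, -30.4, -25.2, -4.2, 0, 0, 0.42, 1, -31.8, -23.4, -4.2, 0, 0, 0.42, 1, -33.2, -21.5, -4.2, 0, 0, 0.42, 1, -34.4, -19.5, -4.2, 0, 0, 0.42, 1, -35.5, -17.5, -4.2, 0, 0, 0.42, 1, -36.4, -15.3, -4.2, 0, 0, 0.42])

```text
clock: 0.95
position: [0.3148, 0.2924, 0.2171]
tool_rot: [0.0, 0.37, 0.929, -0.0]
wrist_force: [0.5, 0.3, 0.4]
width: 0.0875
grip_force: 0.0
```

Request:
servo_tool(moves=[1, -37.3, -13.2, -4.2, 0, 0, 0.42, 1, -38, -11, -4.2, 0, 0, 0.42, 1, -38.5, -8.7, -4.2, 0, 0, 0.42, 1, -39, -6.4, -4.2, 0, 0, 0.42, 1, -39.3, -4.1, -4.2, 0, 0, 0.42, 1, -39.5, -1.8, -4.2, 0, 0, 0.42, 1, -39.5, 0.5, -4.2, 0, 0, 0.42, 1, -39.4, 2.8, -4.2, 0, 0, 0.42])

```text
clock: 1.75
position: [0.4593, 0.0111, 0.2507]
tool_rot: [-0.0, 0.576, 0.817, 0.0]
wrist_force: [0.2, -0.6, 0.3]
width: 0.0874
grip_force: 0.0
```

```bash
python3 - <<'E'
from h import *
c,P=cap("wrist"); p,Q,s=pose(); print(p,Q.as_matrix().round(3),s["clock"],s["wrist_force"])
np.savez("w1.npz",P=P,px=c["pixels"]); save(c,"w1.png",s=1.25)
E
```

```text
[0.46109698 0.00658199 0.25031789] [[-0.329  0.944  0.   ]
 [ 0.944  0.329 -0.003]
 [-0.003 -0.001 -1.   ]] 1.8 [-1.90477699 -2.92040737 -2.12825303]
```

View pics/w1.png

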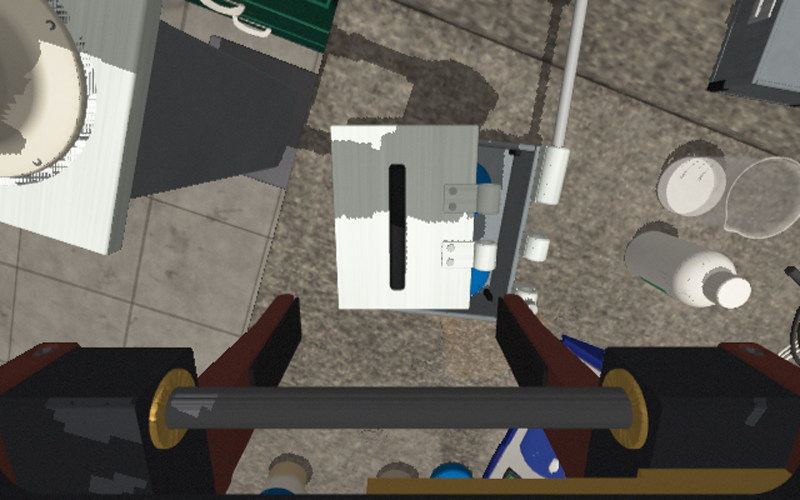

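```bash
cat >> h.py <<'E'
def comps(P,px,lo=.089,hi=.104,gmin=90,mn=25):
    z=P[...,2]; g=px.min(-1)
    m=((z>lo)&(z<hi)&(g>gmin)&(P[...,0]>.38)&(P[...,0]<.68)&(abs(P[...,1])<.3)).astype(np.uint8)
    n,L,st,ce=cv2.connectedComponentsWithStats(m,connectivity=4)
    out=[]
    for i in range(1,n):
        if st[i,4]<mn: continue
        p=P[L==i]; rc=cv2.minAreaRect((p[:,:2]*1000).astype(np.float32))
        print(ce[i].round(0),st[i,4],"c",np.round(rc[0],1),"sz",np.round(rc[1],1),"ang",round(rc[2],1),"z",p[:,2].min().round(4),p[:,2].max().round(4))
E
python3 - <<'E'
from h import *
for n in("wrist","top"):
    c,P=cap(n); px=c["pixels"]; np.savez(n+"2.npz",P=P,px=px); print(n); comps(P,px)
    z=P[...,2]; m=(z>.11)&(z<.127)&(px.max(-1)<70)&(P[...,0]>.4)&(P[...,0]<.53)&(abs(P[...,1])<.08)
    p=P[m]; rc=cv2.minAreaRect((p[:,:2]*1000).astype(np.float32)); print("handle",rc,np.median(p[:,2]),p[:,:2].mean(0))
print(pose()[0])
E
```

```text
wrist
[443. 132.] 983 c [571.7 108.2] sz [21.2 67.2] ang 12.5 z 0.089 0.1007
[391. 154.] 434 c [528.1  61.1] sz [20.4 26. ] ang 19.5 z 0.0891 0.1008
[430. 194.] 346 c [589.3  33.7] sz [21.1 22.4] ang 15.1 z 0.0891 0.1003
[388. 200.] 393 c [546.2  10.8] sz [21.2 26.2] ang 21.4 z 0.089 0.1
[421. 232.] 162 c [600.3 -13.7] sz [20.7 12.1] ang 13.8 z 0.0891 0.1029
handle ((456.9090881347656, 11.75094223022461), (12.821974754333496, 106.8231201171875), 19.411640167236328) 0.11983317932042664 [0.45625882 0.01441839]
top
[331. 190.] 55 c [601.2 -19.5] sz [21.4 25.6] ang 10.7 z 0.0892 0.1023
[310. 195.] 63 c [588.2  34.6] sz [20.6 21.4] ang 12.8 z 0.0893 0.1018
[284. 201.] 164 c [571.1 110.1] sz [22.1 67.9] ang 11.2 z 0.0891 0.1034
handle ((0.0, 0.0), (0.0, 0.0), 0.0) nan [nan nan]
[0.45926958 0.01102303 0.25010226]
  return _methods._mean(a, axis=axis, dtype=dtype,
  ret = ret.dtype.type(ret / rcount)
<stdin>:5: RuntimeWarning: Mean of empty slice.
  ret = um.true_divide(
```

```bash
python3 - <<'E'
from h import *
plan(np.array([.457,.0116,.095]),down(np.radians(19.55)),6)
E
```

```text
[0.2, -0.3, 25.9, -0.002, -0.001, -0.0]
[0.2, -0.3, 25.8, -0.002, -0.001, -0.0]
[0.2, -0.3, 25.9, -0.002, -0.001, -0.0]
[0.2, -0.3, 25.8, -0.002, -0.001, -0.0]
[0.2, -0.3, 25.9, -0.002, -0.001, -0.0]
[0.3, -0.3, 25.8, -0.002, -0.001, -0.0]
dist/row 25.807424265988104 deg/row 0.013378041142055165
```

Request:
servo_tool(moves=[1, 0.2, -0.3, 26, 0, 0, 0, 1, 0.2, -0.3, 26, 0, 0, 0, 1, 0.2, -0.3, 26, 0, 0, 0, 1, 0.2, -0.3, 26, 0, 0, 0, 1, 0.2, -0.3, 26, 0, 0, 0, 1, 0.3, -0.3, 25, 0, 0, 0, 1, 0, 0, 0, 0, 0, 0, 1, 0, 0, 0, 0, 0, 0])

```text
clock: 2.7
position: [0.4564, 0.0142, 0.0961]
tool_rot: [-0.0, 0.575, 0.818, -0.0]
wrist_force: [-0.8, -1.8, 0.2]
width: 0.0876
grip_force: 0.0
```

Request:
servo_tool(moves=[-1, 0, 0, 0, 0, 0, 0, -1, 0, 0, 0, 0, 0, 0, -1, 0, 0, 0, 0, 0, 0, -1, 0, 0, 0, 0, 0, 0, -1, 0, 0, 0, 0, 0, 0, -1, 0, 0, 0, 0, 0, 0, -1, 0, 0, 0, 0, 0, 0, -1, 0, 0, 0, 0, 0, 0], grip_force=30)

```text
clock: 3.5
position: [0.4568, 0.0133, 0.0957]
tool_rot: [-0.0, 0.575, 0.818, -0.0]
wrist_force: [-0.4, -0.0, 0.5]
width: 0.0271
grip_force: 0.0
```

```bash
python3 - <<'E'
from h import *
p,Q,s=pose(); print(p,Q.as_matrix().round(3),s["wrist_force"])
a=np.radians(13); h=np.array([.588,.0371]); t=h-(.084+.028)*np.array([np.cos(a),np.sin(a)])
print(t); plan(np.array([*t,p[2]+.001]),down(a),8)
E
```

```text
[0.45676109 0.01329053 0.09569683] [[-0.338  0.941 -0.   ]
 [ 0.941  0.338 -0.   ]
 [ 0.    -0.    -1.   ]] [-0.37446171 -0.01254217  0.4529967 ]
[0.47887055 0.01190548]
[-1.1, 2.5, -0.1, -0.0, -0.0, 0.105]
[-1.1, 2.6, -0.1, -0.0, -0.0, 0.105]
[-1.0, 2.6, -0.1, -0.0, -0.0, 0.105]
[-1.0, 2.6, -0.1, -0.0, -0.0, 0.105]
[-0.9, 2.6, -0.2, -0.0, -0.0, 0.105]
[-0.9, 2.6, -0.1, -0.0, -0.0, 0.105]
[-0.9, 2.6, -0.2, -0.0, -0.0, 0.105]
[-0.8, 2.7, -0.1, -0.0, -0.0, 0.105]
dist/row 2.7757452176816866 deg/row 0.8432491843602898
```

Request:
servo_tool(moves=[-1, 0, 0, 0, 0, 0, 0, -1, 0, 0, 0, 0, 0, 0, -1, 0, 0, 0, 0, 0, 0, -1, 0, 0, 0, 0, 0, 0, -1, 0, 0, 0, 0, 0, 0, -1, 0, 0, 0, 0, 0, 0, -1, 0, 0, -1, 0, 0, 0, -1, 0, 0, 0, 0, 0, 0])

```text
clock: 4.3
position: [0.4569, 0.0133, 0.0969]
tool_rot: [0.0, 0.575, 0.818, 0.0]
wrist_force: [0.8, -0.4, 0.2]
width: 0.0004
grip_force: 0.0
```

Request:
servo_tool(moves=[-1, -0.9, 2.5, 0, 0, 0, 0.1, -1, -0.9, 2.6, 0, 0, 0, 0.1, -1, -0.8, 2.6, 0, 0, 0, 0.1, -1, -0.8, 2.6, 0, 0, 0, 0.1, -1, -0.7, 2.6, 0, 0, 0, 0.1, -1, -0.7, 2.6, 0, 0, 0, 0.1, -1, -0.7, 2.6, 0, 0, 0, 0.1, -1, -0.6, 2.7, 0, 0, 0, 0.1])

```text
clock: 5.1
position: [0.4787, 0.0136, 0.0967]
tool_rot: [-0.0, 0.621, 0.784, -0.0]
wrist_force: [-0.2, -0.3, -0.5]
width: -0.0001
grip_force: 0.0
```

```bash
python3 - <<'E'
from h import *
for n in("wrist","top"):
    c,P=cap(n); px=c["pixels"]; np.savez(n+"3.npz",P=P,px=px); print(n); comps(P,px)
    save(c,n+"3.png",s=1.25)
p,Q,s=pose(); print(p,np.degrees(np.arctan2(*Q.as_matrix()[[1,0],1])),s["wrist_force"],s["width"],s["grip_force"])
E
```

```text
wrist
[496. 129.] 3039 c [572.1 106.6] sz [21.7 64.1] ang 12.8 z 0.089 0.1004
[409. 176.] 1259 c [528.1  61.2] sz [20.7 26.5] ang 19.6 z 0.089 0.1002
[480. 234.] 995 c [589.  34.] sz [21.2 22.8] ang 15.1 z 0.089 0.1003
[411. 251.] 1063 c [546.   10.4] sz [21.2 26.8] ang 18.5 z 0.089 0.1
[469. 297.] 522 c [601.1 -16.7] sz [21.4 19.4] ang 14.1 z 0.089 0.1024
top
[331. 190.] 54 c [601.5 -19.6] sz [20.6 25.8] ang 9.4 z 0.0908 0.1023
[310. 195.] 60 c [588.6  34.8] sz [20.6 21.3] ang 14.4 z 0.0903 0.1032
[284. 201.] 165 c [571.1 109.3] sz [21.7 66.6] ang 12.8 z 0.0891 0.1038
[0.47870815 0.01356127 0.09665383] 13.315573115355871 [ 0.05452196  0.48970944 -0.18654858] 0.00030823270901394556 0.0
```

View pics/wrist3.png

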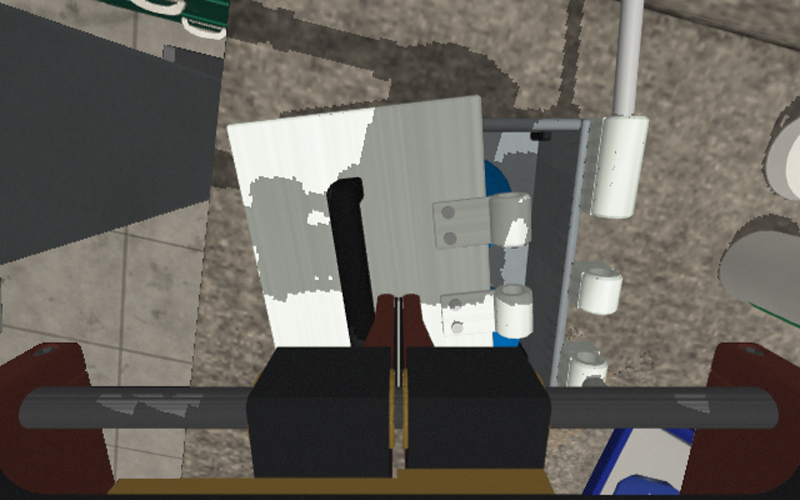

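```bash
python3 - <<'E'
from h import *
d=np.load("wrist3.npz");P=d["P"]
for r_,c_ in((238,308),(242,308),(250,308),(265,308),(238,331),(250,331),(165,276),(200,280),(250,290)): print(r_,c_,P[r_,c_].round(4))
p,Q,s=pose()
for v in range(232,275,4): print(v,(Q.inv().apply(P[v,308]-p)*1000).round(1),(Q.inv().apply(P[v,331]-p)*1000).round(1))
E
```

```text
238 308 [0.4699 0.0227 0.1401]
242 308 [0.47   0.0232 0.1466]
250 308 [0.4704 0.023  0.1559]
265 308 [0.4708 0.0231 0.1717]
238 331 [0.4819 0.0256 0.1403]
250 331 [0.4813 0.0256 0.1559]
165 276 [0.4438 0.0538 0.1211]
200 280 [0.45   0.0341 0.1205]
250 290 [0.4622 0.0041 0.1196]
232 [-7.7 -8.3 13.1] [-8.   8.4 13.7]
236 [ 10.7  -6.5 -40.2] [ 11.1   6.  -41.2]
240 [ 10.9  -6.4 -46.2] [ 11.    5.8 -46.5]
244 [ 11.3  -6.2 -52.3] [ 10.9   5.6 -51.6]
248 [ 10.8  -6.1 -56.2] [ 11.    5.4 -56.6]
252 [ 11.2  -5.9 -61.7] [ 11.2   5.2 -61.8]
256 [ 11.1  -5.8 -65.9] [ 11.1   5.  -66. ]
260 [ 11.1  -5.6 -70.1] [ 11.3   4.8 -70.5]
264 [ 10.9  -5.5 -73.6] [ 11.4   4.7 -74.6]
268 [ 10.9  -5.4 -77.4] [ 10.8   4.6 -77.2]
272 [ 10.3  -5.3 -79.8] [ 10.7   4.4 -80.7]
```

```bash
python3 - <<'E'
from h import *
p,Q,s=pose()
plan(np.array([.457,.0116,p[2]]),down(np.radians(19.55)),8)
E
```

```text
[0.4, -2.7, 0.0, -0.0, -0.0, -0.097]
[0.4, -2.7, 0.0, -0.0, -0.0, -0.097]
[0.5, -2.7, 0.0, -0.0, -0.0, -0.097]
[0.5, -2.7, 0.0, -0.0, -0.0, -0.097]
[0.5, -2.7, 0.0, -0.0, -0.0, -0.097]
[0.6, -2.6, 0.0, -0.0, -0.0, -0.097]
[0.6, -2.7, 0.0, -0.0, -0.0, -0.097]
[0.6, -2.6, 0.0, -0.0, -0.0, -0.097]
dist/row 2.666822371041039 deg/row 0.7793040185971551
```

Request:
servo_tool(moves=[1, 0.4, -2.7, 0, 0, 0, -0.1, 1, 0.4, -2.7, 0, 0, 0, -0.1, 1, 0.5, -2.7, 0, 0, 0, -0.1, 1, 0.5, -2.7, 0, 0, 0, -0.1, 1, 0.5, -2.7, 0, 0, 0, -0.1, 1, 0.6, -2.6, 0, 0, 0, -0.1, 1, 0.6, -2.7, 0, 0, 0, -0.1, 1, 0.6, -2.6, 0, 0, 0, -0.08])

```text
clock: 6.0
position: [0.4565, 0.0115, 0.0967]
tool_rot: [-0.0, 0.576, 0.817, 0.0]
wrist_force: [-0.1, -0.1, 0.9]
width: 0.061
grip_force: 0.0
```

```bash
python3 - <<'E'
from h import *
c,P=cap("wrist"); p,Q,s=pose(); px=c["pixels"]
print(p,np.degrees(np.arctan2(*Q.as_matrix()[[1,0],1])),s["width"])
T=Q.inv().apply((P-p).reshape(-1,3)).reshape(P.shape)*1000
m=(T[...,2]>-75)&(T[...,2]<-5)&(abs(T[...,0])<14)&(abs(T[...,1])<70)&(P[...,2]>.126)
for sg in(-1,1):
    t=T[m&(sg*T[...,1]>0)]; print(len(t),t.min(0).round(1),t.max(0).round(1))
z=P[...,2]; m=(z>.11)&(z<.127)&(px.max(-1)<70)&(P[...,0]>.4)&(P[...,0]<.53)&(abs(P[...,1])<.08)
t=T[m]; print(t.min(0),t.max(0))
E
```

```text
[0.45629342 0.01150192 0.09679475] 19.67523602834145 0.06508899767303332
1143 [-10.4 -40.6 -75. ] [ 11.8 -30.7 -38.5]
1132 [-10.7  29.5 -75. ] [ 11.8  39.3 -38.5]
[-47.76075328  -6.16758622 -25.69027916] [ 53.82691326   7.72993027 -13.37357856]
```

Request:
servo_tool(moves=[1, 0, 0.6, 0, 0, 0, 0, 1, 0, 0, 0, 0, 0, 0, 1, 0, 0, 4, 0, 0, 0, 1, 0, 0, 4, 0, 0, 0, 1, 0, 0, 3, 0, 0, 0, 1, 0, 0, 3, 0, 0, 0, 1, 0, 0, 3, 0, 0, 0, 1, 0, 0, 3, 0, 0, 0])

```text
clock: 6.85
position: [0.4573, 0.0117, 0.0764]
tool_rot: [-0.0, 0.577, 0.817, -0.0]
wrist_force: [-0.4, 0.2, -0.8]
width: 0.0878
grip_force: 0.0
```

Request:
servo_tool(moves=[1, 0, 0, 4, 0, 0, 0, 1, 0, 0, 4, 0, 0, 0, 1, 0, 0, 4, 0, 0, 0, 1, 0, 0, 4, 0, 0, 0, 1, 0, 0, 3, 0, 0, 0, -1, 0, 0, 0, 0, 0, 0, -1, 0, 0, 0, 0, 0, 0, -1, 0, 0, 0, 0, 0, 0], grip_force=30)

```text
clock: 7.65
position: [0.4575, 0.0117, 0.058]
tool_rot: [0.0, 0.576, 0.817, 0.0]
wrist_force: [0.6, -0.4, 0.3]
width: 0.0675
grip_force: 0.0
```

Request:
servo_tool(moves=[-1, 0, 0, 0, 0, 0, 0, -1, 0, 0, 0, 0, 0, 0, -1, 0, 0, 0, 0, 0, 0, -1, 0, 0, 0, 0, 0, 0, -1, 0, 0, 0, 0, 0, 0, -1, 0, 0, 0, 0, 0, 0, -1, 0, 0, 0, 0, 0, 0, -1, 0, 0, 0, 0, 0, 0])

```text
clock: 8.45
position: [0.4574, 0.0118, 0.0578]
tool_rot: [0.0, 0.576, 0.817, 0.0]
wrist_force: [0.6, -0.2, -0.8]
width: 0.0136
grip_force: 30.0
```

```bash
python3 - <<'E'
from h import *
p,Q,s=pose(); 
a=np.radians(13); h=np.array([.588,.0371]); t=h-(.084+.028)*np.array([np.cos(a),np.sin(a)])
plan(np.array([*t,p[2]+.001]),down(a),8)
E
```

```text
[-0.9, 2.5, -0.1, 0.0, -0.0, 0.103]
[-0.8, 2.6, -0.1, 0.0, -0.0, 0.103]
[-0.8, 2.6, -0.1, 0.0, -0.0, 0.103]
[-0.8, 2.6, -0.1, 0.0, -0.0, 0.103]
[-0.7, 2.6, -0.1, 0.0, -0.0, 0.103]
[-0.7, 2.6, -0.2, 0.0, -0.0, 0.103]
[-0.7, 2.5, -0.1, 0.0, -0.0, 0.103]
[-0.6, 2.6, -0.2, 0.0, -0.0, 0.103]
dist/row 2.6950105751267097 deg/row 0.823822759213988
```

Request:
servo_tool(moves=[-1, -0.9, 2.5, -0.5, 0, 0, 0.1, -1, -0.8, 2.6, -0.5, 0, 0, 0.1, -1, -0.8, 2.6, 0, 0, 0, 0.1, -1, -0.8, 2.6, 0, 0, 0, 0.1, -1, -0.7, 2.6, 0, 0, 0, 0.1, -1, -0.7, 2.6, 0, 0, 0, 0.1, -1, -0.7, 2.6, 0, 0, 0, 0.1, -1, -0.6, 2.6, 0, 0, 0, 0.12])

```text
clock: 9.25
position: [0.4791, 0.012, 0.0587]
tool_rot: [0.0, 0.623, 0.782, -0.0]
wrist_force: [-0.3, 0.2, -4.4]
width: 0.0139
grip_force: 30.0
```

```bash
python3 - <<'E'
from h import *
c,P=cap("wrist"); px=c["pixels"]; comps(P,px); save(c,"w4.png",s=1.25)
p,Q,s=pose(); print(p,np.degrees(np.arctan2(*Q.as_matrix()[[1,0],1])),s["wrist_force"],s["width"],s["grip_force"])
E
```

```text
[535. 128.] 4701 c [571.5 107.6] sz [22.4 66.5] ang 12.4 z 0.089 0.1006
[468. 212.] 1912 c [554.1  52.5] sz [21.8 26.8] ang 12.3 z 0.089 0.1022
[410. 198.] 120 c [521.4  52.2] sz [7.  7.3] ang 16.6 z 0.089 0.0919
[408. 222.] 100 c [524.8  38.8] sz [7.7 6. ] ang 33.7 z 0.089 0.0914
[512. 255.] 1461 c [588.8  33.8] sz [21.5 22.7] ang 13.2 z 0.089 0.1005
[463. 290.] 750 c [566.1   3.8] sz [20.7 20.1] ang 12.9 z 0.089 0.1016
[490. 350.] 255 c [597.7 -30.9] sz [ 9.6 13.6] ang 45.8 z 0.089 0.1032
[0.47941323 0.01197654 0.05870939] 12.904436882325758 [-1.11753366 -0.85943852 -3.97029364] 0.013494916114908724 29.998934268951416
```

View pics/w4.png

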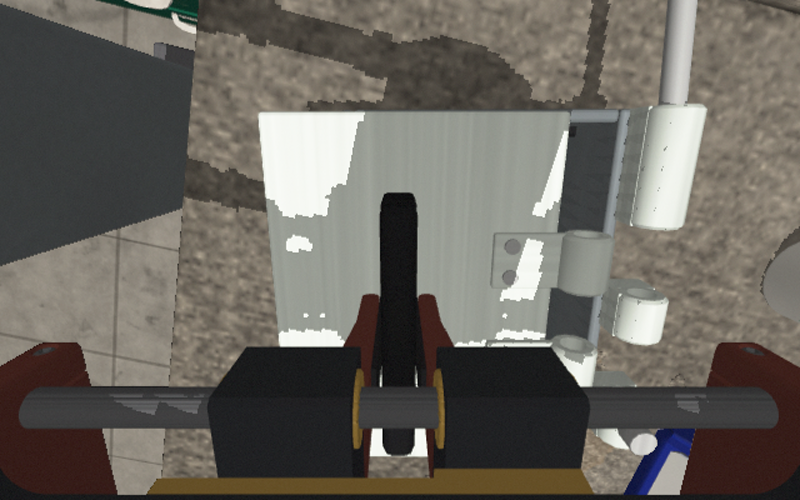

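Request:
servo_tool(moves=[-1, 0.4, 3, 0, 0, 0, 0, -1, 0.4, 3, 0, 0, 0, 0, -1, 0, 3, 0, 0, 0, 0, -1, 0, 3, 0, 0, 0, 0, -1, 0, 3, 0, 0, 0, 0, -1, 0, 3, 0, 0, 0, 0, -1, 0, 3, 0, 0, 0, 0, -1, 0, 3, 0, 0, 0, 0])

```text
clock: 10.1
position: [0.5023, 0.0182, 0.0587]
tool_rot: [-0.0, 0.622, 0.783, -0.0]
wrist_force: [-0.2, 0.5, -5.0]
width: 0.0139
grip_force: 30.0
```

Request:
servo_tool(moves=[-1, 0, 1, 0, 0, 0, 0, -1, 0, 1, 0, 0, 0, 0, -1, 0, 0, 0.5, 0, 0, 0, -1, 0, 0.5, 0, 0, 0, 0, -1, 0, 0.5, 0, 0, 0, 0, -1, 0, 0.5, 0, 0, 0, 0, -1, 0, 0, 0, 0, 0, 0, -1, 0, 0, 0, 0, 0, 0])

```text
clock: 10.9
position: [0.5055, 0.019, 0.0582]
tool_rot: [0.0, 0.622, 0.783, -0.0]
wrist_force: [0.5, -0.5, -3.9]
width: 0.0141
grip_force: 30.0
```

```bash
python3 - <<'E'
from h import *
c,P=cap("wrist"); px=c["pixels"]; comps(P,px); save(c,"w5.png",s=1.25)
p,Q,s=pose(); print(p,np.degrees(np.arctan2(*Q.as_matrix()[[1,0],1])),s["wrist_force"],s["width"],s["grip_force"])
E
```

```text
[483. 130.] 4549 c [571.7 107.3] sz [21.4 65.5] ang 12.9 z 0.089 0.1006
[466. 242.] 4032 c [587.4  37. ] sz [23.3 74.5] ang 14.1 z 0.089 0.101
[410. 197.] 80 c [547.8  59.7] sz [6.6 6.1] ang 69.1 z 0.089 0.0906
[407. 222.] 74 c [550.2  45.7] sz [6.9 6.1] ang 53.6 z 0.0891 0.0908
[0.50548851 0.01894707 0.05825373] 13.030120695463655 [ 0.31114379 -0.22566652 -4.348044  ] 0.01370791876450525 29.99921143054962
```

View pics/w5.png

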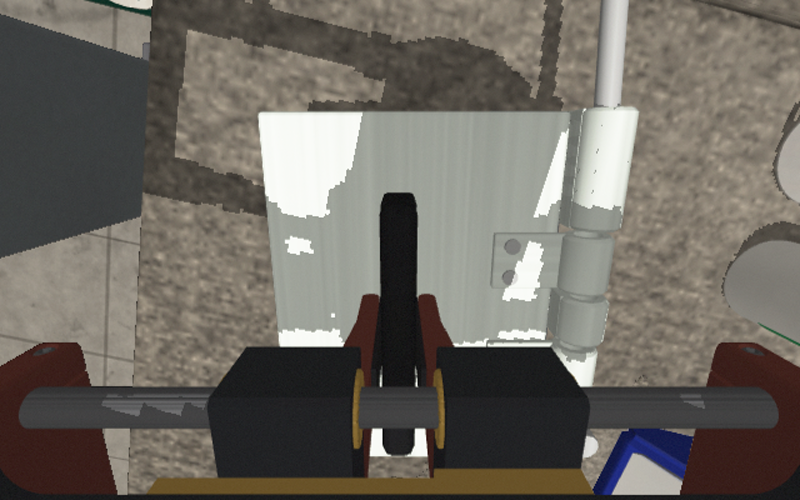

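Request:
servo_tool(moves=[-1, 0, 0.3, 0, 0, 0, 0, -1, 0, 0.3, 0, 0, 0, 0, -1, 0, 0.3, 0, 0, 0, 0, -1, 0, 0.3, 0, 0, 0, 0, -1, 0, 0.3, 0, 0, 0, 0, -1, 0, 0, 0.3, 0, 0, 0, -1, 0, 0, 0, 0, 0, 0, -1, 0, 0, 0, 0, 0, 0])

```text
clock: 11.75
position: [0.5069, 0.0193, 0.0579]
tool_rot: [-0.0, 0.622, 0.783, -0.0]
wrist_force: [0.4, 0.8, -4.4]
width: 0.0142
grip_force: 30.0
```

Request:
servo_tool(moves=[-1, 0, 0.3, 0, 0, 0, 0, -1, 0, 0.3, 0, 0, 0, 0, -1, 0, 0.3, 0, 0, 0, 0, -1, 0, 0.3, 0, 0, 0, 0, -1, 0, 0.3, 0.2, 0, 0, 0, -1, 0, 0, 0.2, 0, 0, 0, -1, 0, 0, 0, 0, 0, 0, -1, 0, 0, 0, 0, 0, 0])

```text
clock: 12.55
position: [0.5075, 0.0193, 0.0579]
tool_rot: [-0.001, 0.622, 0.783, -0.001]
wrist_force: [-7.5, -1.8, 0.8]
width: 0.0139
grip_force: 30.0
```

Request:
servo_tool(moves=[1, 0, 0, 0, 0, 0, 0, 1, 0, 0, 0, 0, 0, 0, 1, 0, 0, 0, 0, 0, 0, 1, 0, 0, 0, 0, 0, 0, 1, 0, 0, -10, 0, 0, 0, 1, 0, 0, -30, 0, 0, 0, 1, 0, 0, -40, 0, 0, 0, 1, 0, 0, -40, 0, 0, 0])

```text
clock: 13.35
position: [0.5081, 0.0197, 0.1794]
tool_rot: [-0.0, 0.622, 0.783, -0.0]
wrist_force: [0.4, 0.4, 1.1]
width: 0.0742
grip_force: 0.0
```

Request:
servo_tool(moves=[-1, 0, 0, -20, 0, 0, 0, -1, 0, 0, 0, 0, 0, 0, -1, 0, 0, 0, 0, 0, 0, -1, 0, 0, 0, 0, 0, 0, -1, 0, 0, 0, 0, 0, 0, -1, 0, 0, 0, 0, 0, 0, -1, 0, 0, 0, 0, 0, 0, -1, 0, 0, 0, 0, 0, 0])

```text
clock: 14.15
position: [0.5083, 0.0196, 0.1972]
tool_rot: [-0.0, 0.622, 0.783, -0.0]
wrist_force: [-0.1, -0.5, 0.2]
width: 0.0171
grip_force: 0.0
```

```bash
python3 - <<'E'
from h import *
c,P=cap("wrist"); px=c["pixels"]; comps(P,px); np.savez("w6.npz",P=P,px=px); save(c,"w6.png",s=1.25)
p,Q,s=pose(); print(p,np.degrees(np.arctan2(*Q.as_matrix()[[1,0],1])),s["joint_positions"])
# case frame about hinge
a=np.radians(13); h=np.array([.588,.0371]); X=np.array([np.cos(a),np.sin(a)]);Y=np.array([-X[1],X[0]])
cx=(P[...,:2]-h)@X*1000; cy=(P[...,:2]-h)@Y*1000; z=P[...,2]*1000
def ys(lo,hi):
    m=(cy>lo)&(cy<hi)&(abs(cx)<14)&(z>88)&(z<103); return m.sum(),cx[m].min().round(1),cx[m].max().round(1),cx[m].mean().round(2)
for lo,hi in((44,86),(14,34),(-11,5),(-40,-20),(-70,-50)): print(lo,hi,ys(lo,hi))
# lid plate z map
for u in(-130,-100,-60,-30):
    print([np.nanmedian(z[(abs(cx-u)<4)&(abs(cy-v)<4)&(z<95)]).round(1) for v in(-60,-20,20,60,80)])
# pin
m=(cy>93)&(cy<240)&(abs(cx)<25)&(z>40)&(z<110); 
for lo in range(95,240,12):
    k=m&(cy>=lo)&(cy<lo+12)
    if k.sum()>3: print(lo,k.sum(),cx[k].mean().round(1),cx[k].min().round(1),cx[k].max().round(1),z[k].max().round(1),np.percentile(z[k],80).round(1))
E
```

```text
[406. 122.] 1356 c [571.7 108.2] sz [21.  67.4] ang 13.3 z 0.089 0.1006
[403. 168.] 581 c [582.7  60.5] sz [21.8 25.9] ang 14.9 z 0.0891 0.1006
[399. 218.] 1308 c [595.9   5.6] sz [21.2 80.2] ang 13.3 z 0.0891 0.102
[0.50837863 0.01963657 0.19736581] 13.03015578900476 [-2.82721673e-02 -1.50660756e-01  1.44320979e+00 -6.01108211e-07
  1.84927613e+00 -2.55691446e-01]
44 86 (np.int64(1076), np.float64(-10.6), np.float64(10.7), np.float64(-1.26))
14 34 (np.int64(481), np.float64(-14.0), np.float64(10.9), np.float64(-1.55))
-11 5 (np.int64(337), np.float64(-10.0), np.float64(10.6), np.float64(-0.91))
-40 -20 (np.int64(412), np.float64(-13.8), np.float64(10.7), np.float64(-1.45))
-70 -50 (np.int64(228), np.float64(-10.0), np.float64(10.8), np.float64(-3.17))
[np.float64(83.2), np.float64(83.1), np.float64(83.2), np.float64(83.2), np.float64(83.1)]
[np.float64(83.4), np.float64(83.1), np.float64(83.2), np.float64(83.2), np.float64(83.3)]
[np.float64(nan), np.float64(83.3), np.float64(83.2), np.float64(83.2), np.float64(83.4)]
[np.float64(83.1), np.float64(87.4), np.float64(87.8), np.float64(83.4), np.float64(83.6)]
95 156 -0.2 -4.6 5.3 91.8 89.7
107 152 -0.4 -4.5 4.9 90.2 88.1
119 159 -0.3 -4.5 5.5 88.3 86.7
131 158 -0.4 -4.7 5.4 86.7 85.0
143 165 -0.4 -4.9 5.1 85.8 83.5
155 168 -0.5 -4.6 5.2 84.5 82.1
167 75 -0.7 -4.8 4.7 82.3 80.5
  return np.nanmean(a, axis, out=out, keepdims=keepdims)
```

View pics/w6.png

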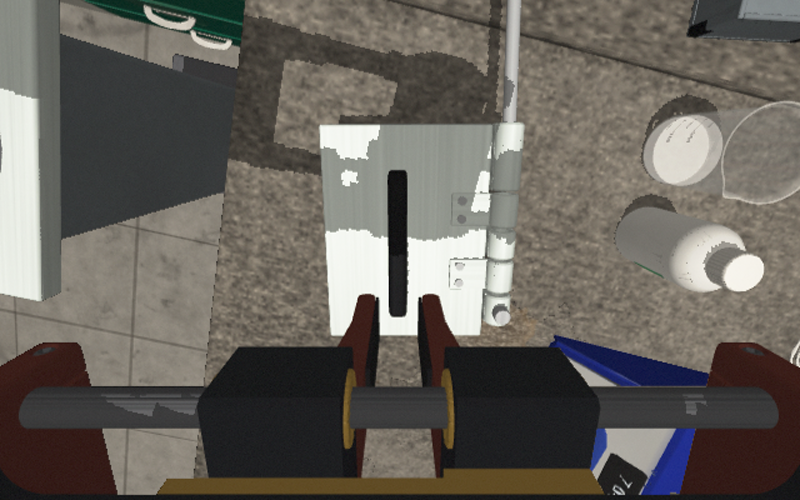

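Request:
servo_tool(moves=[-1, 22, 13, 0, 0, 0, 0, -1, 22, 13, 0, 0, 0, 0, -1, 22, 14, 0, 0, 0, 0, -1, 22, 14, 0, 0, 0, 0, -1, 21, 15, 0, 0, 0, 0, -1, 21, 15, 0, 0, 0, 0, -1, 0, 0, 0, 0, 0, 0, -1, 0, 0, 0, 0, 0, 0])

```text
clock: 15.0
position: [0.5608, 0.1652, 0.1972]
tool_rot: [-0.0, 0.622, 0.783, -0.0]
wrist_force: [0.5, -1.0, 0.2]
width: 0.0002
grip_force: 0.0
```

```bash
cat >> h.py <<'E'
A=np.radians(13.0); H=np.array([.588,.0371]); X=np.array([np.cos(A),np.sin(A)]);Y=np.array([-X[1],X[0]])
def case(P): return np.stack([(P[...,:2]-H)@X*1000,(P[...,:2]-H)@Y*1000,P[...,2]*1000],-1)
def pin(P):
    C=case(P); cx,cy,z=C[...,0],C[...,1],C[...,2]
    m=(cy>92)&(cy<250)&(abs(cx)<25)&(z>45)&(z<110)
    for lo in range(92,250,10):
        k=m&(cy>=lo)&(cy<lo+10)
        if k.sum()>3: print(lo,k.sum(),"cx",cx[k].mean().round(1),cx[k].min().round(1),cx[k].max().round(1),"z",z[k].min().round(1),z[k].max().round(1),"cymax",cy[k].max().round(1))
E
python3 - <<'E'
from h import *
for n in("wrist","top"):
    c,P=cap(n); print(n); pin(P)
    if n=="wrist":save(c,"w7.png",s=1.25)
p,Q,s=pose(); print(p,case(p),s["wrist_force"])
E
```

```text
wrist
92 93 cx 0.7 -4.1 5.4 z 85.6 92.0 cymax 101.9
102 94 cx 0.7 -4.0 5.3 z 83.5 91.5 cymax 111.8
112 99 cx 0.7 -4.0 5.3 z 81.7 89.2 cymax 122.0
122 97 cx 0.6 -4.0 5.3 z 82.0 87.8 cymax 131.8
132 97 cx 0.6 -4.0 5.2 z 79.7 86.5 cymax 141.5
142 101 cx 0.7 -4.0 5.2 z 78.6 84.6 cymax 151.8
152 101 cx 0.5 -4.0 5.2 z 77.5 84.4 cymax 162.0
162 101 cx 0.5 -4.0 5.1 z 77.4 82.4 cymax 172.0
172 107 cx 0.6 -4.0 5.1 z 74.9 80.8 cymax 181.9
182 100 cx 0.6 -4.0 5.1 z 73.6 80.5 cymax 191.6
192 110 cx 0.5 -4.0 5.0 z 72.6 78.0 cymax 202.0
202 100 cx 0.5 -3.9 5.0 z 71.4 77.0 cymax 211.4
212 150 cx 0.5 -9.9 11.0 z 61.7 79.3 cymax 221.9
222 159 cx 0.6 -9.8 10.8 z 70.1 80.8 cymax 230.1
top
92 13 cx -0.8 -5.0 4.1 z 84.7 94.8 cymax 101.5
102 15 cx -0.1 -5.0 4.8 z 83.2 92.2 cymax 111.6
112 14 cx -0.4 -5.0 4.9 z 82.6 93.1 cymax 121.8
122 6 cx 0.3 -4.0 4.7 z 79.7 94.0 cymax 126.1
[0.56081084 0.16441498 0.19766796] [  2.14733294 130.16814034 197.66795913] [-0.05603898  0.09227174 -0.5688754 ]
```

View pics/w7.png

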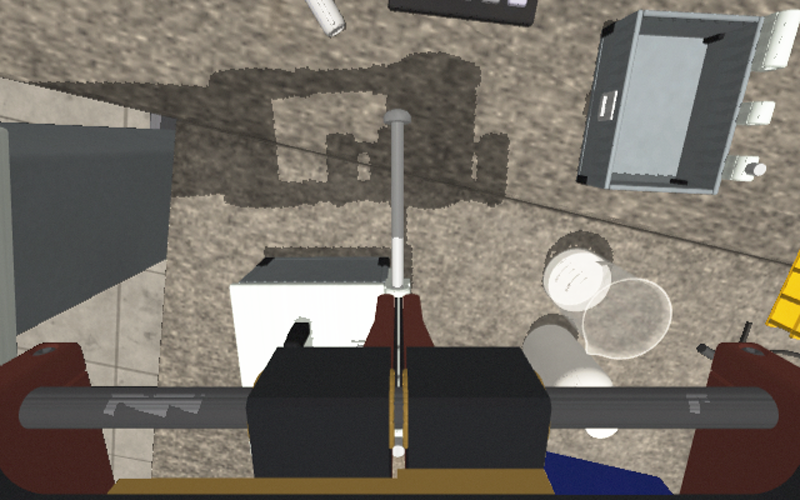

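Request:
servo_tool(moves=[-1, 31, -0.4, 0, 0, 0, 0, -1, 31, -0.4, 0, 0, 0, 0, -1, 31, -0.4, 0, 0, 0, 0, -1, 31, -0.3, 0, 0, 0, 0, -1, 0, 0, 44, 0, 0, 0, -1, 0, 0, 44, 0, 0, 0, -1, 0, 0, 44, 0, 0, 0, -1, 0, 0, 42, 0, 0, 0])

```text
clock: 15.9
position: [0.5314, 0.2845, 0.0222]
tool_rot: [0.0, 0.623, 0.782, 0.0]
wrist_force: [1.2, 0.3, -0.9]
width: 0.0006
grip_force: 0.0
```

```bash
python3 - <<'E'
from h import *
c,P=cap("wrist"); p,Q,s=pose()
T=Q.inv().apply((P-p).reshape(-1,3)).reshape(P.shape)*1000
m=(T[...,2]>-70)&(T[...,2]<-5)&(abs(T[...,0])<14)&(abs(T[...,1])<20)&(P[...,2]>.045)
t=T[m]; print(t.min(0),t.max(0)); print(p,case(p),s["wrist_force"],np.degrees(np.arctan2(*Q.as_matrix()[[1,0],1])))
E
```

```text
[  7.55527044  -6.23806405 -69.98826664] [ 12.52702262  12.04647798 -47.12381698]
[0.52732184 0.28250308 0.01326651] [ -3.91930506 252.76303482  13.26651031] [-1.14110045 -0.87102443 -5.86054586] 12.955446753501214
```

Request:
servo_tool(moves=[-1, 0, 0, 0, 0, 0, 0, -1, 0, 0, 0, 0, 0, 0, -1, 0, 0, 0, 0, 0, 0, -1, -2, 0, 0, 0, 0, 0, -1, -2, 0, 0, 0, 0, 0, -1, -2, 0, 0, 0, 0, 0, -1, 0, 0, 0, 0, 0, 0, -1, 0, 0, 0, 0, 0, 0])

```text
clock: 16.75
position: [0.5329, 0.2798, 0.0235]
tool_rot: [-0.0, 0.622, 0.783, -0.0]
wrist_force: [-0.1, 0.2, 1.3]
width: 0.0005
grip_force: 0.0
```

```bash
python3 - <<'E'
from h import *
p,Q,s=pose(); print(p,case(p),s["wrist_force"])
E
```

```text
[0.53287155 0.27976456 0.02353307] [  0.87213325 248.84628253  23.53306963] [-0.05272456  0.21604978  1.30156765]
```

Request:
servo_tool(moves=[-1, -2, 0, 0, 0, 0, 0, -1, -2, 0, 0, 0, 0, 0, -1, -2, 0, 0, 0, 0, 0, -1, -2, 0, 0, 0, 0, 0, -1, -2, 0, 0, 0, 0, 0, -1, -1.5, 0, 0, 0, 0, 0, -1, -1.5, 0, 0, 0, 0, 0, -1, -1, 0, 0, 0, 0, 0])

```text
clock: 17.55
position: [0.5357, 0.2683, 0.0239]
tool_rot: [-0.001, 0.622, 0.783, 0.001]
wrist_force: [-1.9, 8.3, 0.9]
width: 0.0005
grip_force: 4.4
```

```bash
python3 - <<'E'
from h import *
c,P=cap("top"); C=case(P); m=(C[...,1]>160)&(C[...,1]<260)&(abs(C[...,0])<30)&(C[...,2]>40)
p,Q,s=pose(); print(p,case(p),s["wrist_force"],s["ft_torque"])
c,P=cap("scene"); C=case(P); 
np.savez("s1.npz",P=P,px=c["pixels"]); pin(P)
E
```

```text
[0.53573154 0.26813761 0.02398903] [  1.04333196 236.87397678  23.98902688] [-1.81643703  7.57110506  1.61755508] [1.19104451 0.32373956 0.06203042]
92 9 cx 1.2 -2.7 6.0 z 84.3 92.5 cymax 101.5
102 6 cx 3.1 -0.6 7.4 z 81.2 90.1 cymax 110.4
112 9 cx -0.4 -5.4 5.8 z 80.6 92.2 cymax 120.0
122 7 cx -0.9 -3.3 2.9 z 81.1 95.0 cymax 132.0
182 5 cx -0.3 -2.6 2.9 z 72.8 80.2 cymax 192.0
212 7 cx -6.6 -9.5 -2.5 z 63.8 84.3 cymax 220.8
222 11 cx -8.1 -11.5 -5.6 z 67.9 106.2 cymax 231.9
232 11 cx -8.4 -11.2 -6.9 z 67.8 104.9 cymax 241.7
242 55 cx 0.0 -9.8 12.7 z 62.9 109.6 cymax 249.8
```

Request:
servo_tool(moves=[-1, 3, 0, 0, 0, 0, 0, -1, 1, 0, 3, 0, 0, 0, -1, -1.5, 0, 0, 0, 0, 0, -1, -1.5, 0, -0.6, 0, 0, 0, -1, -1.5, 0, -0.8, 0, 0, 0, -1, -1.5, 0, -0.8, 0, 0, 0, -1, -1.5, 0, -0.8, 0, 0, 0, -1, -1.5, 0, -0.8, 0, 0, 0])

```text
clock: 18.45
position: [0.5373, 0.261, 0.0245]
tool_rot: [0.0, 0.622, 0.783, -0.0]
wrist_force: [0.1, 1.3, -0.6]
width: 0.0002
grip_force: 0.3
```

```bash
python3 - <<'E'
from h import *
p,Q,s=pose(); print(p,case(p),s["wrist_force"],s["ft_torque"])
E
```

```text
[0.53728826 0.26102635 0.0244697 ] [  0.96046883 229.59478886  24.4697027 ] [ 0.05750995  1.30448046 -0.60204036] [ 0.04817486  0.07722415 -0.04163859]
```

Request:
servo_tool(moves=[-1, -2, 0, -0.4, 0, 0, 0, -1, -2, 0, -0.4, 0, 0, 0, -1, -2, 0, -0.4, 0, 0, 0, -1, -2, 0, -0.4, 0, 0, 0, -1, -2, 0, -0.4, 0, 0, 0, -1, -2, 0, -0.4, 0, 0, 0, -1, -2, 0, -0.4, 0, 0, 0, -1, -2, 0, -0.4, 0, 0, 0])

```text
clock: 19.25
position: [0.5408, 0.2457, 0.0276]
tool_rot: [-0.0, 0.622, 0.783, 0.0]
wrist_force: [-0.4, 2.6, 0.2]
width: 0.0004
grip_force: 0.9
```

```bash
python3 - <<'E'
from h import *
p,Q,s=pose(); print(case(p),s["wrist_force"],s["ft_torque"])
c,P=cap("scene"); np.savez("s2.npz",P=P,px=c["pixels"]); pin(P)
E
```

```text
[  0.92662246 213.82802965  27.58284197] [-0.35348555  2.5543997   0.17385479] [ 0.2407335   0.13595712 -0.00327904]
92 9 cx -0.3 -9.4 5.2 z 81.6 98.1 cymax 101.7
102 5 cx -0.3 -3.2 0.9 z 85.2 94.3 cymax 108.1
132 4 cx -1.6 -2.3 0.4 z 82.7 87.1 cymax 141.2
162 4 cx -1.4 -3.6 0.7 z 84.0 85.4 cymax 171.6
192 6 cx -7.6 -9.8 -5.4 z 79.9 88.6 cymax 201.3
202 15 cx -8.2 -10.3 -6.4 z 70.1 109.4 cymax 211.9
212 19 cx -4.1 -10.0 11.8 z 71.1 107.6 cymax 222.0
222 42 cx 0.7 -10.6 12.6 z 66.6 109.9 cymax 227.3
```

Request:
servo_tool(moves=[-1, -2, 0, -0.4, 0, 0, 0, -1, -2, 0, -0.4, 0, 0, 0, -1, -2, 0, -0.4, 0, 0, 0, -1, -2, 0, -0.4, 0, 0, 0, -1, -2, 0, -0.4, 0, 0, 0, -1, -2, 0, -0.4, 0, 0, 0, -1, -2, 0, -0.4, 0, 0, 0, -1, -2, 0, -0.4, 0, 0, 0])

```text
clock: 20.1
position: [0.5444, 0.2299, 0.0307]
tool_rot: [0.0, 0.622, 0.783, -0.0]
wrist_force: [-0.5, 0.1, 0.3]
width: 0.0004
grip_force: 0.1
```

```bash
python3 - <<'E'
from h import *
p,Q,s=pose(); print(case(p),s["wrist_force"])
E
```

```text
[  0.90297913 197.68921763  30.71456863] [-0.46021648  0.14167525  0.27004332]
```

Request:
servo_tool(moves=[-1, -2, 0, -0.3, 0, 0, 0, -1, -2, 0, -0.3, 0, 0, 0, -1, -2, 0, -0.3, 0, 0, 0, -1, -2, 0, -0.3, 0, 0, 0, -1, -2, 0, -0.3, 0, 0, 0, -1, -1.5, 0, -0.3, 0, 0, 0, -1, -1.5, 0, -0.3, 0, 0, 0, -1, -1.5, 0, -0.3, 0, 0, 0])

```text
clock: 20.9
position: [0.5477, 0.2159, 0.0332]
tool_rot: [-0.0, 0.622, 0.783, 0.0]
wrist_force: [-0.4, -0.2, 0.0]
width: 0.0007
grip_force: 0.1
```

```bash
python3 - <<'E'
from h import *
p,Q,s=pose(); print(case(p),s["wrist_force"])
c,P=cap("scene"); np.savez("s3.npz",P=P,px=c["pixels"]); pin(P)
E
```

```text
[  0.96066773 183.3209867   33.16918163] [-0.41350998 -0.19830102  0.01595481]
132 4 cx 0.7 -1.3 1.9 z 86.8 90.6 cymax 140.2
152 5 cx -3.4 -6.4 -1.5 z 82.8 94.9 cymax 162.0
162 5 cx -6.7 -8.5 -3.8 z 86.6 92.8 cymax 171.6
172 8 cx -7.9 -9.0 -6.7 z 78.3 108.9 cymax 181.8
182 22 cx -4.4 -10.4 9.0 z 76.3 109.1 cymax 191.7
192 30 cx 0.3 -8.6 11.5 z 75.8 108.5 cymax 197.6
```

Request:
servo_tool(moves=[-1, -2, 0, -0.3, 0, 0, 0, -1, -2, 0, -0.3, 0, 0, 0, -1, -2, 0, -0.3, 0, 0, 0, -1, -2, 0, -0.3, 0, 0, 0, -1, -2, 0, -0.3, 0, 0, 0, -1, -2, 0, -0.3, 0, 0, 0, -1, -2, 0, -0.2, 0, 0, 0, -1, -2, 0, -0.2, 0, 0, 0])

```text
clock: 21.75
position: [0.5513, 0.2003, 0.0354]
tool_rot: [0.0, 0.622, 0.783, 0.0]
wrist_force: [0.6, -0.3, 0.2]
width: 0.0003
grip_force: 0.1
```

```bash
python3 - <<'E'
from h import *
p,Q,s=pose(); print(case(p),s["wrist_force"])
E
```

```text
[  0.95516762 167.26897223  35.37354329] [ 0.59348856 -0.27077559  0.1948298 ]
```

Request:
servo_tool(moves=[-1, -2, 0, -0.2, 0, 0, 0, -1, -2, 0, -0.2, 0, 0, 0, -1, -2, 0, -0.2, 0, 0, 0, -1, -2, 0, -0.2, 0, 0, 0, -1, -2, 0, -0.2, 0, 0, 0, -1, -2, 0, -0.2, 0, 0, 0, -1, -2, 0, -0.1, 0, 0, 0, -1, -2, 0, -0.1, 0, 0, 0])

```text
clock: 22.55
position: [0.5549, 0.1847, 0.0367]
tool_rot: [-0.0, 0.622, 0.783, -0.0]
wrist_force: [-0.0, -0.1, 0.4]
width: 0.0001
grip_force: 0.1
```

Request:
servo_tool(moves=[-1, -1.5, 0, 0, 0, 0, 0, -1, -1.5, 0, 0, 0, 0, 0, -1, -1.5, 0, 0, 0, 0, 0, -1, -1.5, 0, 0, 0, 0, 0, -1, -1.5, 0, 0, 0, 0, 0, -1, -1.5, 0, 0, 0, 0, 0, -1, -1.5, 0, 0, 0, 0, 0, -1, -1.5, 0, 0, 0, 0, 0])

```text
clock: 23.35
position: [0.5576, 0.1731, 0.0367]
tool_rot: [0.0, 0.622, 0.783, 0.0]
wrist_force: [-0.2, 0.4, 0.4]
width: 0.0006
grip_force: 0.1
```

```bash
python3 - <<'E'
from h import *
p,Q,s=pose(); print(case(p),s["wrist_force"])
c,P=cap("scene"); np.savez("s4.npz",P=P,px=c["pixels"]); pin(P)
E
```

```text
[  0.97906667 139.32536635  36.74590535] [-0.1835977   0.35654497  0.41558237]
92 7 cx -9.7 -24.0 -2.1 z 46.6 100.8 cymax 100.8
102 4 cx -0.8 -3.1 2.0 z 87.3 92.0 cymax 108.8
112 4 cx -4.7 -8.3 -1.2 z 89.2 95.3 cymax 119.3
122 10 cx -7.5 -11.2 -4.0 z 79.6 101.9 cymax 131.9
132 7 cx -7.7 -9.3 -6.5 z 80.7 108.1 cymax 141.5
142 37 cx -0.5 -8.9 11.2 z 75.4 108.8 cymax 151.1
152 4 cx 1.6 -5.1 4.7 z 82.5 106.3 cymax 155.0
```

Request:
servo_tool(moves=[-1, -1.2, 0, 0, 0, 0, 0, -1, -1.2, 0, 0, 0, 0, 0, -1, -1.2, 0, 0, 0, 0, 0, -1, -1.2, 0, 0, 0, 0, 0, -1, -1.2, 0, 0, 0, 0, 0, -1, -1, 0, 0, 0, 0, 0, -1, -1, 0, 0, 0, 0, 0, -1, -1, 0, 0, 0, 0, 0])

```text
clock: 24.2
position: [0.5596, 0.1643, 0.0367]
tool_rot: [0.0, 0.622, 0.783, 0.0]
wrist_force: [-0.9, 0.7, 1.2]
width: 0.0002
grip_force: 0.1
```

Request:
servo_tool(moves=[-1, -0.9, 0, 0, 0, 0, 0, -1, -0.9, 0, 0, 0, 0, 0, -1, -0.9, 0, 0, 0, 0, 0, -1, -0.9, 0, 0, 0, 0, 0, -1, -0.9, 0, 0, 0, 0, 0, -1, -0.9, 0, 0, 0, 0, 0, -1, -0.9, 0, 0, 0, 0, 0, -1, -0.9, 0, 0, 0, 0, 0])

```text
clock: 25.0
position: [0.5612, 0.1577, 0.0368]
tool_rot: [-0.0, 0.622, 0.783, 0.0]
wrist_force: [-0.9, 2.4, 0.1]
width: 0.0005
grip_force: 1.1
```

```bash
python3 - <<'E'
from h import *
p,Q,s=pose(); print(case(p),s["wrist_force"])
E
```

```text
[  0.99733266 123.517627    36.76408819] [-0.89120798  2.35226895  0.06034299]
```

Request:
servo_tool(moves=[-1, -0.8, 0, 0, 0, 0, 0, -1, -0.8, 0, 0, 0, 0, 0, -1, -0.8, 0, 0, 0, 0, 0, -1, -0.8, 0, 0, 0, 0, 0, -1, -0.8, 0, 0, 0, 0, 0, -1, -0.8, 0, 0, 0, 0, 0, -1, -0.8, 0, 0, 0, 0, 0, -1, -0.8, 0, 0, 0, 0, 0])

```text
clock: 25.8
position: [0.5627, 0.151, 0.0367]
tool_rot: [0.0, 0.622, 0.783, -0.0]
wrist_force: [-0.8, 2.3, 1.1]
width: 0.0005
grip_force: 1.4
```

```bash
python3 - <<'E'
from h import *
p,Q,s=pose(); print(case(p),s["wrist_force"])
E
```

```text
[  0.98677654 116.66380184  36.74479767] [-0.78502438  2.30940273  1.06141182]
```

Request:
servo_tool(moves=[-1, -0.6, 0, 0, 0, 0, 0, -1, -0.6, 0, 0, 0, 0, 0, -1, -0.6, 0, 0, 0, 0, 0, -1, -0.6, 0, 0, 0, 0, 0, -1, -0.6, 0, 0, 0, 0, 0, -1, -0.6, 0, 0, 0, 0, 0, -1, -0.5, 0, 0, 0, 0, 0, -1, -0.5, 0, 0, 0, 0, 0])

```text
clock: 26.6
position: [0.5637, 0.1466, 0.0367]
tool_rot: [0.0, 0.622, 0.783, -0.0]
wrist_force: [-1.2, 1.9, 0.2]
width: 0.0003
grip_force: 1.3
```

```bash
python3 - <<'E'
from h import *
p,Q,s=pose(); print(case(p),s["wrist_force"])
E
```

```text
[  0.97760629 112.18669097  36.73977784] [-1.18331322  1.90661413  0.1970901 ]
```

Request:
servo_tool(moves=[-1, -0.4, 0, 0, 0, 0, 0, -1, -0.4, 0, 0, 0, 0, 0, -1, -0.4, 0, 0, 0, 0, 0, -1, -0.3, 0, 0, 0, 0, 0, -1, -0.3, 0, 0, 0, 0, 0, -1, -0.3, 0, 0, 0, 0, 0, -1, 0, 0, 0, 0, 0, 0, -1, 0, 0, 0, 0, 0, 0])

```text
clock: 27.4
position: [0.564, 0.1453, 0.0368]
tool_rot: [-0.0, 0.622, 0.783, 0.0]
wrist_force: [-1.5, 4.9, 0.3]
width: 0.0006
grip_force: 2.6
```

```bash
python3 - <<'E'
from h import *
p,Q,s=pose(); print(case(p),s["wrist_force"])
E
```

```text
[  0.98042566 110.81382161  36.75788007] [-1.52620945  4.93711697  0.25437765]
```

Request:
servo_tool(moves=[-1, -0.3, 0, 0, 0, 0, 0, -1, -0.3, 0, 0, 0, 0, 0, -1, -0.2, 0, 0, 0, 0, 0, -1, 0, 0, 0, 0, 0, 0, -1, 0, 0, 0, 0, 0, 0, -1, 0, 0, 0, 0, 0, 0, -1, 0, 0, 0, 0, 0, 0, -1, 0, 0, 0, 0, 0, 0])

```text
clock: 28.2
position: [0.564, 0.1453, 0.0368]
tool_rot: [-0.001, 0.622, 0.783, 0.001]
wrist_force: [-1.3, 6.8, 0.8]
width: 0.0006
grip_force: 3.7
```

Request:
servo_tool(moves=[-1, 4, 0, 0, 0, 0, 0, -1, 8, 0, 0, 0, 0, 0, -1, 12, 0, 0, 0, 0, 0, -1, 20, 0, -20, 0, 0, 0, -1, 0, 0, -45, 0, 0, 0, -1, 0, 0, -45, 0, 0, 0, -1, 0, 0, -45, 0, 0, 0, -1, -30, 0, 0, 0, 0, 0])

```text
clock: 29.0
position: [0.5631, 0.1608, 0.2005]
tool_rot: [0.004, 0.621, 0.784, 0.005]
wrist_force: [0.7, 0.4, -0.1]
width: 0.0004
grip_force: 0.0
```

Request:
servo_tool(moves=[-1, -40, -16, 0, 0, 0, 0, -1, -40, -17, 0, 0, 0, 0, -1, -35, -17, 0, 0, 0, 0, -1, 0, 0, 0, 0, 0, 0, -1, 0, 0, 0, 0, 0, 0, -1, 0, 0, 0, 0, 0, 0, -1, 0, 0, 0, 0, 0, 0, -1, 0, 0, 0, 0, 0, 0])

```text
clock: 29.8
position: [0.5385, 0.0353, 0.1916]
tool_rot: [-0.0, 0.622, 0.783, -0.0]
wrist_force: [-0.3, 0.2, -0.0]
width: 0.0003
grip_force: 0.0
```

```bash
python3 - <<'E'
from h import *
c,P=cap("wrist"); comps(P,c["pixels"]); pin(P); C=case(P)
p,Q,s=pose(); print(case(p),s["wrist_force"],s["clock"])
z=C[...,2]
for u in(-130,-100,-60,-30): print([np.nanmedian(z[(abs(C[...,0]-u)<4)&(abs(C[...,1]-v)<4)&(z<95)]).round(1) for v in(-60,20,60,80)])
save(c,"w8.png",s=1.25)
E
```

```text
[370. 177.] 3423 c [585.9  49.8] sz [ 21.7 171.2] ang 13.2 z 0.089 0.1031
92 172 cx -0.4 -10.2 11.7 z 84.0 99.5 cymax 99.3
[-48.68703261   9.19750326 191.56739929] [-0.45928816 -0.44492634 -0.42808896] 29.85
[np.float64(83.2), np.float64(82.9), np.float64(83.2), np.float64(83.2)]
[np.float64(83.1), np.float64(83.3), np.float64(83.1), np.float64(83.1)]
[np.float64(nan), np.float64(83.0), np.float64(83.0), np.float64(83.3)]
[np.float64(83.6), np.float64(87.8), np.float64(83.3), np.float64(83.3)]
  return np.nanmean(a, axis, out=out, keepdims=keepdims)
```

View pics/w8.png

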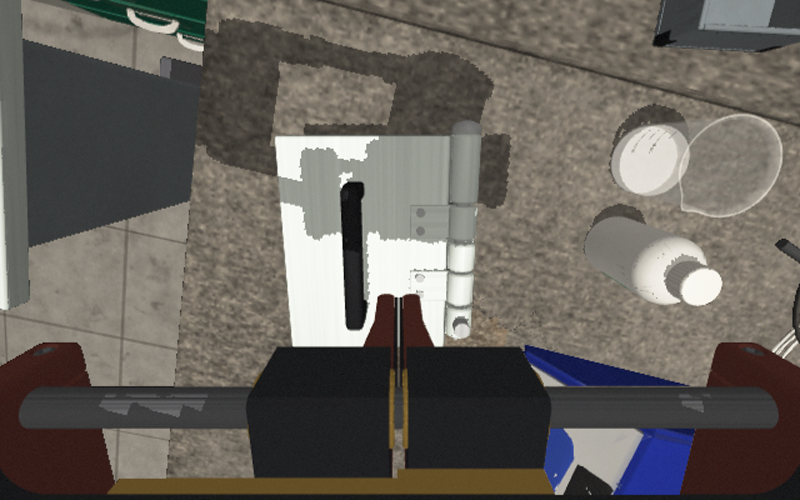

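The picture shows the lid flat at 83.2 mm. All five knuckles are in line at column 462. The pin's head is against the outer knuckle at (465,128), its apex at about y +99.5 mm. The arm is clear of everything.

```bash
python3 -c "
from station import r
print(r.close_job())"
```

```text
the job is handed in; nothing more can be done
None
```

The lid sits flat on the rim with its back edge against the case's knuckles, the pin is pushed through all five knuckles until its head touches the case, the arm is clear of everything, and the job is handed in at about 30 s.

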